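# Find the irrigation key left latched on and release it

### The job

One of the four identical green zone keys on the grey irrigation station has been left latched down. Check the whole row by feel: from the robot's left to its right, tap each key in turn, lightly with a fingertip, so that no tap works a key. Only then press the latched key fully home and let go so that it springs up: all four keys must end up, and the loose things around the station stay where they are.

Things in the scene. Friction and masses are not known exactly. Their poses are not given: they have to be found in the camera images.
- station: Irrigation key station: low light-grey enclosure fixed to the bench, 170 mm (its x) by 300 mm (its y), top 65 mm above the bench. Origin: centre of its underside; x points away from the robot, y along the key row to the robot's left. Four identical square green keys at x = -30 mm, y = +90, +30, -30, -90 mm, each in a 46 mm square black bezel whose top is 70 mm above the bench.
- cap_1: Green cap of the leftmost (first) key from the robot's left: 32 mm square, sides parallel to the station's, moves straight down and up. Origin: centre of its top face, z up. Top 85 mm above the bench when up, 79.5 mm when latched down, 75 mm at its stop. Sprung: moves from about 3 N (up) or 4 N (latched); the stop needs about 6 N pressed slowly, more if fast.
- cap_2: Green cap of the second key from the robot's left: 32 mm square, sides parallel to the station's, moves straight down and up. Origin: centre of its top face, z up. Top 85 mm above the bench when up, 79.5 mm when latched down, 75 mm at its stop. Sprung: moves from about 3 N (up) or 4 N (latched); the stop needs about 6 N pressed slowly, more if fast.
- cap_3: Green cap of the third key from the robot's left: 32 mm square, sides parallel to the station's, moves straight down and up. Origin: centre of its top face, z up. Top 85 mm above the bench when up, 79.5 mm when latched down, 75 mm at its stop. Sprung: moves from about 3 N (up) or 4 N (latched); the stop needs about 6 N pressed slowly, more if fast.
- cap_4: Green cap of the rightmost (fourth) key from the robot's left: 32 mm square, sides parallel to the station's, moves straight down and up. Origin: centre of its top face, z up. Top 85 mm above the bench when up, 79.5 mm when latched down, 75 mm at its stop. Sprung: moves from about 3 N (up) or 4 N (latched); the stop needs about 6 N pressed slowly, more if fast.
- key_1 (a joint): Travel of the leftmost (first) key, m: 0 up, about 0.0055 latched, 0.010 at its stop. Push-push: pressed to the stop and let go, an up key latches down and a latched key springs up; pressed less deep than 0.007 and let go, it returns to what it was.
- key_2 (a joint): Travel of the second key, m: 0 up, about 0.0055 latched, 0.010 at its stop. Push-push: pressed to the stop and let go, an up key latches down and a latched key springs up; pressed less deep than 0.007 and let go, it returns to what it was.
- key_3 (a joint): Travel of the third key, m: 0 up, about 0.0055 latched, 0.010 at its stop. Push-push: pressed to the stop and let go, an up key latches down and a latched key springs up; pressed less deep than 0.007 and let go, it returns to what it was.
- key_4 (a joint): Travel of the rightmost (fourth) key, m: 0 up, about 0.0055 latched, 0.010 at its stop. Push-push: pressed to the stop and let go, an up key latches down and a latched key springs up; pressed less deep than 0.007 and let go, it returns to what it was.
- sprayer: White hand sprayer with green trigger head, 76 mm across, 187 mm tall, by the right-hand end of the station; loose, not part of the job. Origin: centre of its underside.
- ph_bottle: Small test-fluid bottle with red cap, 40 mm across, 85 mm tall, by the left-hand end of the station; loose, not part of the job. Origin: centre of its underside.
- seed_jar: Glass jar of seed with yellow lid, 74 mm across, 96 mm tall, behind the station; loose, not part of the job. Origin: centre of its underside.
- hygrometer: White thermo-hygrometer on a grey foot, 40 x 84 mm, 65 mm tall, behind the station; loose, not part of the job. Origin: centre of its underside.
- seed_scoop: Steel seed scoop with green handle, 160 mm long, 28 mm high, lying between the robot and the station; loose, not part of the job. Its x runs from handle to mouth; the origin lies on the bench inside the scoop's pan, 42 mm from the mouth's edge.
- trap_stake: Yellow sticky-trap card on a stick with a grey 60 mm foot, card 70 mm wide, 148 mm tall, behind the left-hand end of the station; loose, not part of the job. Origin: centre of its underside.

How it is judged:
On the way, in this order (a step that is already met when the one before it is completed fails the run):
1. the leftmost (first) key from the robot's left is tapped, no other key is touched meanwhile, and the latched key is still down (contact force between the fingers and cap_1 above 0.3 N and contact force between the fingers and cap_2 below 0.1 N and contact force between the fingers and cap_3 below 0.1 N and contact force between the fingers and cap_4 below 0.1 N and ((value of joint key_1 above 0.004 m and distance of cap_1 from where it was at the start of the episode below 0.0035 m) or (value of joint key_2 above 0.004 m and distance of cap_2 from where it was at the start of the episode below 0.0035 m) or (value of joint key_3 above 0.004 m and distance of cap_3 from where it was at the start of the episode below 0.0035 m) or (value of joint key_4 above 0.004 m and distance of cap_4 from where it was at the start of the episode below 0.0035 m))), for 0.02 s.
2. the second key from the robot's left is tapped, no other key is touched meanwhile, and the latched key is still down (contact force between the fingers and cap_2 above 0.3 N and contact force between the fingers and cap_1 below 0.1 N and contact force between the fingers and cap_3 below 0.1 N and contact force between the fingers and cap_4 below 0.1 N and ((value of joint key_1 above 0.004 m and distance of cap_1 from where it was at the start of the episode below 0.0035 m) or (value of joint key_2 above 0.004 m and distance of cap_2 from where it was at the start of the episode below 0.0035 m) or (value of joint key_3 above 0.004 m and distance of cap_3 from where it was at the start of the episode below 0.0035 m) or (value of joint key_4 above 0.004 m and distance of cap_4 from where it was at the start of the episode below 0.0035 m))), for 0.02 s.
3. the third key from the robot's left is tapped, no other key is touched meanwhile, and the latched key is still down (contact force between the fingers and cap_3 above 0.3 N and contact force between the fingers and cap_1 below 0.1 N and contact force between the fingers and cap_2 below 0.1 N and contact force between the fingers and cap_4 below 0.1 N and ((value of joint key_1 above 0.004 m and distance of cap_1 from where it was at the start of the episode below 0.0035 m) or (value of joint key_2 above 0.004 m and distance of cap_2 from where it was at the start of the episode below 0.0035 m) or (value of joint key_3 above 0.004 m and distance of cap_3 from where it was at the start of the episode below 0.0035 m) or (value of joint key_4 above 0.004 m and distance of cap_4 from where it was at the start of the episode below 0.0035 m))), for 0.02 s.
4. the rightmost (fourth) key from the robot's left is tapped, no other key is touched meanwhile, and the latched key is still down (contact force between the fingers and cap_4 above 0.3 N and contact force between the fingers and cap_1 below 0.1 N and contact force between the fingers and cap_2 below 0.1 N and contact force between the fingers and cap_3 below 0.1 N and ((value of joint key_1 above 0.004 m and distance of cap_1 from where it was at the start of the episode below 0.0035 m) or (value of joint key_2 above 0.004 m and distance of cap_2 from where it was at the start of the episode below 0.0035 m) or (value of joint key_3 above 0.004 m and distance of cap_3 from where it was at the start of the episode below 0.0035 m) or (value of joint key_4 above 0.004 m and distance of cap_4 from where it was at the start of the episode below 0.0035 m))), for 0.02 s.
5. after the four taps, the latched key is released: all four keys are up (value of joint each of key_1, key_2, key_3, key_4 below 0.002 m), for 0.2 s.
At the end, for the whole second after the job is handed in: All four keys are up (each within 2 mm of its fully raised position) (all of step 5); the robot touches nothing.
It fails at once if a key that was up at the start is pressed more than 7 mm down (a tap is light) ((value of joint key_1 above 0.007 m and distance of cap_1 from where it was at the start of the episode above 0.0055 m) or (value of joint key_2 above 0.007 m and distance of cap_2 from where it was at the start of the episode above 0.0055 m) or (value of joint key_3 above 0.007 m and distance of cap_3 from where it was at the start of the episode above 0.0055 m) or (value of joint key_4 above 0.007 m and distance of cap_4 from where it was at the start of the episode above 0.0055 m)).
It fails at once if a loose thing beside the station is moved, lifted or knocked by more than 20 mm (distance of any of sprayer, ph_bottle, seed_jar, hygrometer, seed_scoop, trap_stake from where it was at the start of the episode above 0.02 m).
It also fails if it takes over 48 s, if anything falls off the work surface, if the arm or the gripper's body presses on something with over 40 N, if the wrist force passes 120 N, or if a joint passes its speed limit or range.

### The arm

A 6-joint arm with a two-finger parallel gripper is mounted at the origin on the work surface. World frame = base frame: x ahead of the robot, y to its left, z up, the work surface at z = 0. Lengths are in m, angles in rad, forces in N, time in s.
With the tool pointing down it reaches from about 0.275 to 0.85 m from the base axis. Payload 19 kg.
Tool frame: the origin (TCP) lies midway between the tips of the shut fingers; the grasp point (between the pads) lies 19 mm behind it; z points along the fingers, y is the line along which they close (so a half turn about z gives the same grasp; the last joint's range is limited). The gripper opens to 85 mm and grips with 20 to 120 N. Pads are 22 mm wide; open, the fingers measure 114 mm over their backs; the gripper's body (76 mm by 85 mm) begins 54 mm behind the grasp point. The pads swing forward as they close: fully open they stand 13 mm farther back than shut.
Start: joints at [-1.392, 0.15, 1.437, -0, 1.554, -0.134], TCP at [0.177, -0.547, 0.231] pointing down, gripper open.
Joint ranges: [-2.8, 2.8], [-0.68, 2.1], [0.12, 2.68], [-1.39, 4.53], [0.16, 2.79], [-2.81, 2.81]. Speed limits (rad/s): [1.89, 1.89, 2.22, 3.01, 3.01, 3.01].

### API

Orientations are given as a unit quaternion [w, x, y, z].
In Python, from bench import readout, grab_frame, camera_model, workorder gives the robot as it stands.
- The arm moves only by the shell command python3 -m handwheel 'ROWS' [OPENING] [FORCE]. ROWS is JSON, a list of rows, each a list of 4 numbers: the shift along the tool's x, y, z in m, then the turn about the tool's z in rad. In form: [[dx, dy, dz, turn], ...]. A call has 1 to 5 rows; each row shifts and turns the commanded pose from where the row before left it, along the tool's axes as they then stand; what a row does not reach is not made up. A row lasts 1/12 s, in which the tool goes at most 41.7 mm and 7.16 degrees, less where a joint would pass 70% of its speed; a pose out of reach is approached as far as the arm can. A call is refused whole if a number of a shift passes 0.0417 or a number of a turn 0.125, either way. A call with a gripper value outside its range is refused whole. OPENING is the opening, from -1 (shut) to 1 (fully open), so that 0 is half open, set as the call begins (- or left out, the last holds). The fingers move at their own pace and stop on an object; FORCE is the grip in N (left out, the last holds). Time passes only in rows, so rows that do not move let the fingers close. It gives the time, the measured TCP pose, the force, the opening and the grip force at its end, in the units of the state.
- readout.sense(): the state, without advancing time (a new reading comes with each control period).
- grab_frame(name): name is "side" or "top" or "wrist"; returns the picture (400x640x3 uint8, red, green, blue); there is no depth.
- camera_model(name): a dict with "mtx" (3x3 intrinsics, pixels), "k1" (the pictures are not rectified: a ray, as slopes to the right and down, at radius r is drawn at 1 + k1 r^2 times it, then the intrinsics apply), "rvec" (rotation vector, rad) and "tvec" (3), from world to camera coordinates, as OpenCV has them. Camera axes: x right, y down, z forward; pixel columns grow to the right and rows downward; lengths in m; the calibration is good to about 2 mm. A picture is of the moment at which its call begins: read the wrist's pose just before it. camera_model takes no time and is no camera call; for the wrist camera it gives the pose at the moment of the call.
- workorder.hand_in(): hands the job in; it is judged then, once.
The state is a dict: "t": time; "joints": joint angles; "qvel": joint speeds; "joint_torque": joint torques, N m; "ee_pos": TCP position; "orientation": TCP orientation; "wrist_force": force on the tool from outside, world axes, zero at the start; "torque": the same for the moment, N m; "grip_width": finger opening in m; "finger_force": force on a finger pad.
Only numpy, scipy, OpenCV 4.12 (cv2) and the standard library are available. Lean on these libraries where they do the work, as an engineer would, in place of code of your own. Each camera call takes 0.05 s, during which the arm holds its last target. There are 200 camera calls.

## Working session

There is one attempt and no reset: what is moved stays moved. The work goes in short steps, Python scripts to look and compute and a shell command to move; the robot and the scene stay as the last step left them, time stands still between calls to the robot, and variables do not carry over. Pictures are saved under pics/ and viewed, at most 10 in all, crops included, and the job is handed in when it is done.

```bash
mkdir -p pics; cat > h.py <<'E'
import numpy as np, cv2
from bench import readout, grab_frame, camera_model, workorder
def ray(c,uv):
    K=np.array(c["mtx"],float);R=cv2.Rodrigues(np.array(c["rvec"],float))[0];t=np.array(c["tvec"],float).ravel()
    p=cv2.undistortPoints(np.array(uv,float).reshape(-1,1,2),K,np.array([c["k1"],0,0,0.])).reshape(-1,2)
    d=np.c_[p,np.ones(len(p))]@R
    return -R.T@t,d
def onplane(c,uv,z):
    o,d=ray(c,uv); return o+d*((z-o[2])/d[:,2])[:,None]
E
python3 - <<'E'
from h import *
for n in("top","side"):
    f=grab_frame(n); cv2.imwrite(f"pics/{n}0.png",f[:,:,::-1]); c=camera_model(n)
    h=cv2.cvtColor(f,cv2.COLOR_RGB2HSV); m=cv2.inRange(h,(40,90,50),(90,255,255))
    k,l,s,ce=cv2.connectedComponentsWithStats(m)
    for i in range(1,k):
        if s[i,4]>40: print(n,s[i],ce[i].round(1),onplane(c,[ce[i]],.085).round(4))
print(readout.sense())
E
```

```text
top [   8   85  115  177 1706] [ 94.9 199.3] [[0.5687 0.5473 0.085 ]]
top [ 58  87  37  11 164] [76.7 91.3] [[0.8316 0.6102 0.085 ]]
top [ 12  91  45  21 252] [31.6 97.2] [[0.8199 0.721  0.085 ]]
top [ 550   97   90  176 1942] [577.7 183.6] [[ 0.5869 -0.5521  0.085 ]]
top [ 11 137  11  14  84] [ 14.4 144.2] [[0.704  0.7523 0.085 ]]
top [468 159  25  36 369] [480.2 176.3] [[ 0.6073 -0.3328  0.085 ]]
top [ 10 160   6  22  77] [ 11.8 170.8] [[0.6396 0.7524 0.085 ]]
top [467 169   7  11  43] [469.7 174.8] [[ 0.6111 -0.3092  0.085 ]]
top [238 188  15  16 110] [246.6 197.3] [[0.5679 0.1965 0.085 ]]
top [  8 198  11  39 138] [ 11.  215.8] [[0.5333 0.7441 0.085 ]]
top [385 207  15  15 209] [392.1 213.6] [[ 0.5255 -0.1304  0.085 ]]
top [332 209  15  16 214] [338.9 216.7] [[ 0.5205 -0.0115  0.085 ]]
top [358 208  16  15 216] [365.8 215.1] [[ 0.5233 -0.0716  0.085 ]]
top [305 211  15  15 215] [312.2 218.1] [[0.5183 0.0484 0.085 ]]
top [ 26 226  18   6  44] [ 33.9 227.8] [[0.5048 0.6868 0.085 ]]
top [365 275  35  10 194] [382.4 279.7] [[ 0.3804 -0.1038  0.085 ]]
side [ 223   19  168   81 7868] [
[... 652 characters left out ...]
{'t': 0.1, 'joints': array([-1.39200160e+00,  1.50907923e-01,  1.43789850e+00, -1.13031271e-05,
        1.55383353e+00, -1.33973945e-01]), 'qvel': array([ 0.00041065, -0.0023093 , -0.00097331, -0.00092312, -0.0017736 ,
        0.00111378]), 'joint_torque': array([ 5.48327778e-03, -7.14377689e+01, -5.71793246e+01, -5.80755318e-05,
        7.06373234e-03, -1.64173878e-05]), 'ee_pos': array([ 0.17687806, -0.5468964 ,  0.23078592]), 'orientation': array([-5.23391957e-04,  9.87796719e-01,  1.55747769e-01, -1.73835021e-05]), 'wrist_force': array([-0.01639041,  0.40807559, -0.29910163]), 'torque': array([-0.01418012,  0.02427364, -0.02448385]), 'finger_force': 0.0, 'grip_width': 0.0852509740564827}
```

View pics/top0.png

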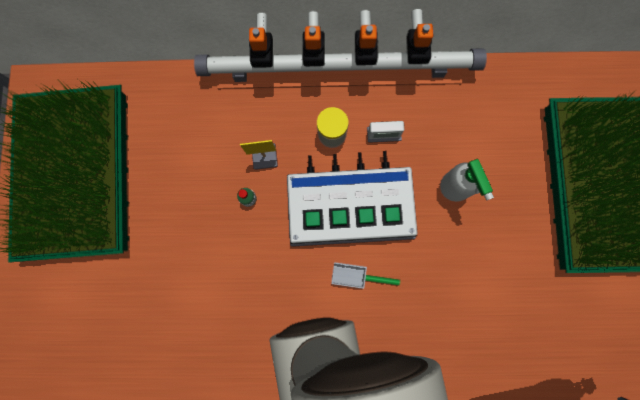

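View pics/side0.png

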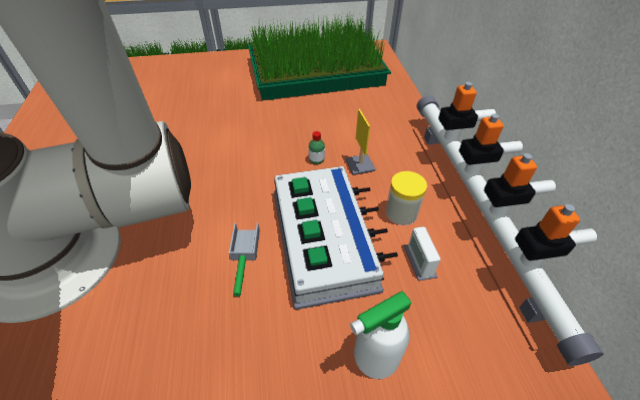

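Top view: keys sit at pixels (312,218), (339,217), (366,215), (392,214), which gives 60 mm spacing at z=85 mm and a station yaw of about 0.04 rad. The sprayer is at (468,180), to the right of the station. The side view agrees. I'll shut the gripper, turn by +0.273 to line up with the station, and head for key 1 at the current height.

```bash
python3 -m handwheel '[[0.029,-0.026,0,0.055],[0.029,-0.026,0,0.055],[0.029,-0.026,0,0.055],[0.029,-0.026,0,0.055],[0.029,-0.026,0,0.053]]' -1
cat > go.py <<'E'
from h import *
import sys
from scipy.spatial.transform import Rotation as Ro
s=readout.sense();q=s["orientation"];R=Ro.from_quat([q[1],q[2],q[3],q[0]])
t=np.array([float(x) for x in sys.argv[1:4]])
print("t",round(s["t"],2),"pos",s["ee_pos"].round(4),"F",s["wrist_force"].round(2),"shift",(R.inv().apply(t-s["ee_pos"])).round(4),"xaxis yaw",np.arctan2(R.as_matrix()[1,0],R.as_matrix()[0,0]).round(4),"j",s["joints"].round(2))
E
python3 go.py .5183 .0484 .231
```

```text
t: 0.52
ee_pos: [0.2928, -0.3892, 0.2312]
orientation: [-0.0, 1.0, 0.018, -0.0]
wrist_force: [1.0, -0.3, -0.3]
grip_width: 0.0254
finger_force: 0.0
t 0.52 pos [ 0.2928 -0.3892  0.2312] F [ 0.97 -0.26 -0.26] shift [ 2.412e-01 -4.292e-01  3.000e-04] xaxis yaw 0.0363 j [-1.08 -0.03  1.63  0.    1.54  0.45]
```

```bash
python3 -m handwheel '[[0.02,-0.0355,0,0],[0.02,-0.0355,0,0],[0.02,-0.0355,0,0],[0.02,-0.0355,0,0],[0.02,-0.0355,0,0]]' >/dev/null; python3 -m handwheel '[[0.02,-0.0355,0,0],[0.02,-0.0355,0,0],[0.02,-0.0355,0,0],[0.02,-0.0355,0,0],[0.02,-0.0355,0,0]]'; python3 go.py .5183 .0484 .13
```

```text
t: 1.35
ee_pos: [0.4785, -0.0262, 0.2313]
orientation: [-0.0, 1.0, 0.02, 0.0]
wrist_force: [0.3, -1.9, 0.3]
grip_width: -0.0002
finger_force: 0.0
t 1.35 pos [ 0.4785 -0.0262  0.2313] F [ 0.29 -1.93  0.35] shift [ 0.0428 -0.0729  0.1013] xaxis yaw 0.0399 j [-0.22 -0.05  1.65  0.    1.54  1.32]
```

```bash
python3 -m handwheel '[[0.012,-0.023,0.02,0],[0.012,-0.023,0.02,0],[0.008,-0.014,0.02,0],[0,0,0.02,0],[0,0,0,0]]'; python3 go.py .5183 .0484 .095
python3 - <<'E'
from h import *
for n in("wrist",):
    c=camera_model(n); f=grab_frame(n); cv2.imwrite(f"pics/{n}1.png",f[:,:,::-1])
    h=cv2.cvtColor(f,cv2.COLOR_RGB2HSV); m=cv2.inRange(h,(40,90,50),(90,255,255))
    k,l,s,ce=cv2.connectedComponentsWithStats(m)
    for i in range(1,k):
        if s[i,4]>100: print(n,s[i],ce[i].round(1),onplane(c,[ce[i]],.085).round(4))
E
```

```text
t: 1.77
ee_pos: [0.5061, 0.0339, 0.1474]
orientation: [-0.0, 1.0, 0.021, -0.003]
wrist_force: [-0.2, -0.5, -0.2]
grip_width: 0.0002
finger_force: 0.0
t 1.77 pos [0.5061 0.0339 0.1474] F [-0.19 -0.54 -0.21] shift [ 0.0131 -0.0139  0.0523] xaxis yaw 0.0415 j [-0.09  0.06  1.71  0.    1.38  1.44]
wrist [  71   74   52   51 1712] [98.6 98.6] [[0.5795 0.1771 0.085 ]]
wrist [ 270  169   46   46 2017] [293.1 191.7] [[0.5215 0.0479 0.085 ]]
wrist [ 354  169   47   46 2039] [376.5 191.6] [[ 0.524 -0.011  0.085]]
wrist [ 436  169   47   46 1959] [458.6 191.5] [[ 0.5265 -0.0694  0.085 ]]
wrist [ 512  168   48   44 1789] [535.4 189.8] [[ 0.53   -0.1246  0.085 ]]
wrist [449 302  31  16 213] [467.  308.5] [[ 0.4302 -0.0938  0.085 ]]
```

View pics/wrist1.png

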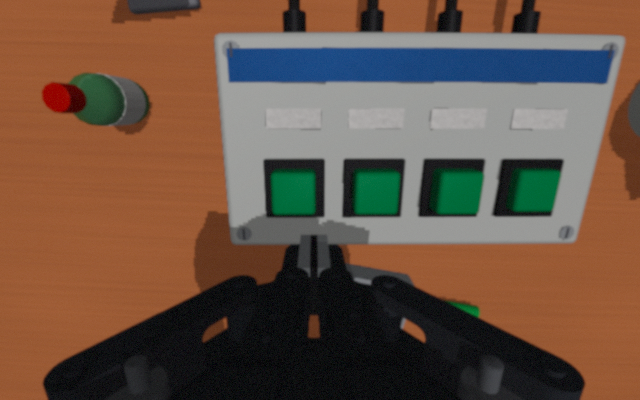

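Wrist view: caps at (293,192), (376,192), (459,192) and (535,190). The fourth looks seated lower in its bezel, so it is probably the latched one. The positions agree with the top view to within 3 mm. Next I descend over key 1.

```bash
python3 -m handwheel '[[0.0142,-0.014,0.02,0],[0,0,0.02,0],[0,0,0.008,0],[0,0,0,0],[0,0,0,0]]'; python3 -m handwheel '[[0,0,0,0],[0,0,0,0],[0,0,0,0]]' >/dev/null; python3 go.py .520 .048 .085
```

```text
t: 2.23
ee_pos: [0.5215, 0.0469, 0.1045]
orientation: [0.0, 1.0, 0.02, 0.0]
wrist_force: [-0.6, 0.0, 0.3]
grip_width: 0.0002
finger_force: 0.0
t 2.48 pos [0.5217 0.0472 0.1044] F [ 0.27  0.11 -0.5 ] shift [-0.0017 -0.0008  0.0194] xaxis yaw 0.0395 j [-0.06  0.12  1.73  0.    1.29  1.47]
```

```bash
python3 -m handwheel '[[-0.001,0,0.008,0],[0,0,0.008,0],[0,0,0,0],[0,0,0,0],[0,0,0,0]]'; python3 -m handwheel '[[0,0,0.001,0],[0,0,0.001,0],[0,0,0.001,0],[0,0,0,0],[0,0,0,0]]';  python3 go.py .520 .048 .085
```

```text
t: 2.9
ee_pos: [0.5203, 0.0474, 0.0872]
orientation: [-0.0, 1.0, 0.02, -0.0]
wrist_force: [-0.2, 0.1, -0.2]
grip_width: 0.0003
finger_force: 0.0
t: 3.32
ee_pos: [0.5205, 0.0474, 0.0845]
orientation: [-0.0, 1.0, 0.02, 0.0]
wrist_force: [0.3, 0.9, 3.1]
grip_width: 0.0004
finger_force: 1.4
t 3.32 pos [0.5205 0.0474 0.0845] F [0.29 0.86 3.08] shift [-0.0005 -0.0006 -0.0005] xaxis yaw 0.0398 j [-0.06  0.14  1.76  0.    1.24  1.47]
```

Key 1 is up: contact at z≈0.085 with 3 N. On to key 2.

```bash
python3 -m handwheel '[[0,0,-0.012,0],[0,0.03,0,0],[0,0.03,0,0],[0,0,0,0],[0,0,0,0]]'; python3 -m handwheel '[[0,0,0.008,0],[0,0,0.001,0],[0,0,0.001,0],[0,0,0,0],[0,0,0,0]]'; python3 go.py .5225 -.0115 .085;python3 -m handwheel '[[0,0,0.001,0],[0,0,0.001,0],[0,0,0,0],[0,0,0,0],[0,0,0,0]]';  python3 go.py .5225 -.0115 .085
```

```text
t: 3.73
ee_pos: [0.5229, -0.0136, 0.0971]
orientation: [-0.0, 1.0, 0.019, 0.0]
wrist_force: [0.4, -0.2, -0.2]
grip_width: 0.0001
finger_force: 0.0
t: 4.15
ee_pos: [0.5227, -0.0121, 0.0863]
orientation: [-0.0, 1.0, 0.02, -0.0]
wrist_force: [0.6, 0.1, 1.2]
grip_width: 0.0003
finger_force: 0.0
t 4.15 pos [ 0.5227 -0.0121  0.0863] F [0.62 0.13 1.16] shift [-0.0002 -0.0006  0.0013] xaxis yaw 0.0405 j [-0.17  0.14  1.75  0.    1.25  1.36]
t: 4.57
ee_pos: [0.5228, -0.0124, 0.0845]
orientation: [-0.0, 1.0, 0.02, 0.0]
wrist_force: [0.2, 2.2, 3.3]
grip_width: -0.0001
finger_force: 1.4
t 4.57 pos [ 0.5228 -0.0124  0.0845] F [0.23 2.24 3.29] shift [-0.0003 -0.001  -0.0005] xaxis yaw 0.0398 j [-0.17  0.14  1.76  0.    1.24  1.36]
```

Key 2 is also up. Same move for key 3.

```bash
python3 -m handwheel '[[0,0,-0.012,0],[0,0.03,0,0],[0,0.029,0,0],[0,0,0,0],[0,0,0,0]]'; python3 -m handwheel '[[0,0,0.008,0],[0,0,0.001,0],[0,0,0.001,0],[0,0,0,0],[0,0,0,0]]'; python3 go.py .525 -.071 .085;python3 -m handwheel '[[0,0,0.001,0],[0,0,0.001,0],[0,0,0,0],[0,0,0,0],[0,0,0,0]]';  python3 go.py .525 -.071 .085
```

```text
t: 4.98
ee_pos: [0.5251, -0.0727, 0.097]
orientation: [0.0, 1.0, 0.019, 0.0]
wrist_force: [0.1, -0.6, -0.5]
grip_width: -0.0001
finger_force: 0.0
t: 5.4
ee_pos: [0.5251, -0.071, 0.0863]
orientation: [-0.0, 1.0, 0.02, -0.0]
wrist_force: [-0.7, -0.0, -0.6]
grip_width: -0.0002
finger_force: 0.0
t 5.4 pos [ 0.5251 -0.071   0.0863] F [-0.7  -0.01 -0.55] shift [-0.0001 -0.      0.0013] xaxis yaw 0.0405 j [-0.28  0.15  1.74  0.    1.25  1.25]
t: 5.82
ee_pos: [0.5252, -0.0714, 0.0845]
orientation: [-0.0, 1.0, 0.02, 0.0]
wrist_force: [0.4, 2.5, 3.7]
grip_width: 0.0001
finger_force: 1.4
t 5.82 pos [ 0.5252 -0.0714  0.0845] F [0.42 2.45 3.66] shift [-0.0002 -0.0004 -0.0005] xaxis yaw 0.0399 j [-0.28  0.15  1.74  0.    1.25  1.25]
```

```bash
python3 -m handwheel '[[0,0,-0.012,0],[0,0.03,0,0],[0,0.029,0,0],[0,0,0,0],[0,0,0,0]]'; python3 -m handwheel '[[0,0,0.008,0],[0,0,0.001,0],[0,0,0.001,0],[0,0,0,0],[0,0,0,0]]'; python3 go.py .5275 -.1305 .085;python3 -m handwheel '[[0,0,0.001,0],[0,0,0.001,0],[0,0,0,0],[0,0,0,0],[0,0,0,0]]';  python3 go.py .5275 -.1305 .0795
```

```text
t: 6.23
ee_pos: [0.5274, -0.1316, 0.0969]
orientation: [0.0, 1.0, 0.019, 0.0]
wrist_force: [0.4, 0.9, -0.3]
grip_width: 0.0002
finger_force: 0.0
t: 6.65
ee_pos: [0.5274, -0.13, 0.0863]
orientation: [-0.0, 1.0, 0.02, -0.0]
wrist_force: [0.6, 0.4, -0.0]
grip_width: 0.0001
finger_force: 0.0
t 6.65 pos [ 0.5274 -0.13    0.0863] F [ 0.58  0.41 -0.03] shift [0.     0.0005 0.0013] xaxis yaw 0.0405 j [-0.38  0.18  1.71  0.    1.26  1.15]
t: 7.07
ee_pos: [0.5275, -0.1304, 0.0843]
orientation: [-0.0, 1.0, 0.02, 0.0]
wrist_force: [-0.2, -1.1, -0.5]
grip_width: 0.0002
finger_force: 0.0
t 7.07 pos [ 0.5275 -0.1304  0.0843] F [-0.25 -1.06 -0.5 ] shift [0.     0.0001 0.0048] xaxis yaw 0.0398 j [-0.38  0.18  1.71  0.    1.25  1.15]
```

There's no contact at 84.3 mm, so key 4 is the latched one. I'll tap it lightly at about 79 mm.

```bash
python3 -m handwheel '[[0,0,0.002,0],[0,0,0.001,0],[0,0,0.001,0],[0,0,0,0],[0,0,0,0]]'; python3 -m handwheel '[[0,0,0.001,0],[0,0,0.0005,0],[0,0,0,0],[0,0,0,0],[0,0,0,0]]'
```

```text
t: 7.48
ee_pos: [0.5274, -0.1304, 0.0802]
orientation: [-0.0, 1.0, 0.02, -0.0]
wrist_force: [0.3, -0.1, 0.4]
grip_width: 0.0002
finger_force: 0.0
t: 7.9
ee_pos: [0.5276, -0.1305, 0.079]
orientation: [0.0, 1.0, 0.02, 0.0]
wrist_force: [-0.7, 0.6, 3.7]
grip_width: 0.0002
finger_force: 2.0
```

Tapped at 3.7 N. I'll lift clear, then press to the stop.

```bash
python3 -m handwheel '[[0,0,-0.004,0],[0,0,0,0],[0,0,0.004,0],[0,0,0.001,0],[0,0,0.001,0]]'; python3 -m handwheel '[[0,0,0.001,0],[0,0,0.001,0],[0,0,0.0005,0],[0,0,0,0],[0,0,0,0]]'
```

```text
t: 8.32
ee_pos: [0.5276, -0.1305, 0.0767]
orientation: [0.0, 1.0, 0.02, 0.0]
wrist_force: [2.0, 0.2, 4.8]
grip_width: 0.0
finger_force: 2.5
t: 8.73
ee_pos: [0.5276, -0.1305, 0.075]
orientation: [0.0, 1.0, 0.02, 0.0]
wrist_force: [-2.9, 0.1, 13.5]
grip_width: -0.0002
finger_force: 6.7
```

At 75.0 mm with 13.5 N, key 4 is on its stop. Now release, raise and check.

```bash
python3 -m handwheel '[[0,0,0,0],[0,0,-0.005,0],[0,0,-0.01,0],[0,0,-0.02,0],[0,0,-0.02,0]]'; python3 -m handwheel '[[-0.02,-0.03,-0.02,0],[-0.02,-0.03,-0.02,0],[-0.01,-0.02,0,0],[0,0,0,0],[0,0,0,0]]'
python3 - <<'E'
from h import *
c=camera_model("wrist"); f=grab_frame("wrist"); cv2.imwrite("pics/wrist2.png",f[:,:,::-1])
h=cv2.cvtColor(f,cv2.COLOR_RGB2HSV); m=cv2.inRange(h,(40,90,50),(90,255,255))
k,l,s,ce=cv2.connectedComponentsWithStats(m)
for i in range(1,k):
    if s[i,4]>100: print(s[i],onplane(c,[ce[i]],.085).round(4))
E
```

```text
t: 9.15
ee_pos: [0.5268, -0.1302, 0.1297]
orientation: [-0.0, 1.0, 0.02, -0.001]
wrist_force: [0.4, 0.0, 0.7]
grip_width: 0.0002
finger_force: 0.0
t: 9.57
ee_pos: [0.4739, -0.0518, 0.1701]
orientation: [0.0, 1.0, 0.021, 0.0]
wrist_force: [0.5, -0.6, 0.1]
grip_width: 0.0002
finger_force: 0.0
[   0   34   37   48 1365] [[0.574  0.1647 0.085 ]]
[ 162  119   46   44 1764] [[0.5205 0.0459 0.085 ]]
[ 240  119   45   43 1815] [[ 0.523  -0.0125  0.085 ]]
[ 320  118   44   44 1844] [[ 0.5256 -0.0714  0.085 ]]
[ 397  118   46   44 1788] [[ 0.528  -0.1302  0.085 ]]
[345 259  54  19 595] [[ 0.4192 -0.1035  0.085 ]]
```

View pics/wrist2.png

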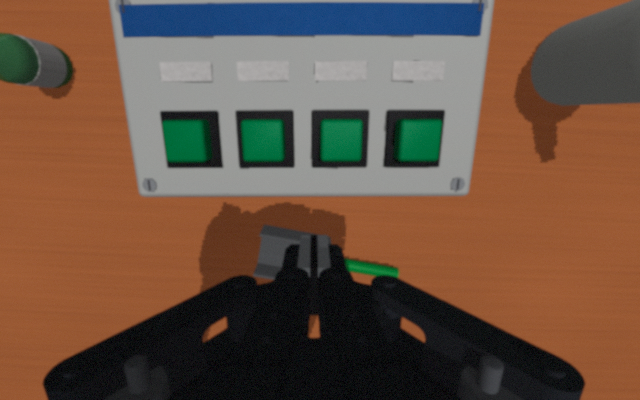

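All four caps, at (185,141), (262,140), (342,140) and (420,140), now space evenly at 59 mm on the 85 mm plane. So key 4 is up, and nothing else in view has shifted.

```bash
python3 -c "
from bench import workorder; print(workorder.hand_in())"
```

```text
the job is handed in; nothing more can be done
None
```

I tapped all four keys lightly from left to right, found the fourth (rightmost) key latched, pressed it to its stop and let it spring up; the job is handed in with all four keys looking up in the last picture, though no verdict came back.

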